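# Pack switch base boards into the telescoping carrier

## Robot

A 6-joint arm with a two-finger parallel gripper is mounted at the origin on the work surface. World frame = base frame: x ahead of the robot, y to its left, z up, the work surface at z = 0. Lengths are in m, angles in rad, forces in N, time in s.
With the tool pointing down it reaches from about 0.375 to 0.9 m from the base axis. Payload 3.1 kg.
Tool frame: the origin (TCP) lies between the finger pads; the fingertips stand 19 mm ahead of it and the grasp point (between the pads) is the TCP; z points along the fingers, y is the line along which they close (so a half turn about z gives the same grasp; the last joint's range is limited). The gripper opens to 87 mm and grips with 3 to 60 N. Pads are 19 mm wide; open, the fingers measure 117 mm over their backs; the gripper's body (75 mm by 190 mm) begins 51 mm behind the grasp point.
Start: joints at [1.03, 0.527, 1.433, -0, 1.181, -0.178], TCP at [0.221, 0.585, 0.242] pointing down, gripper open.
Joint ranges: [-3.08, 3.08], [-0.75, 2.2], [0.22, 2.44], [-1.43, 4.57], [0, 2.65], [-2.85, 2.85]. Speed limits (rad/s): [2.79, 2.79, 3.14, 3.14, 3.14, 3.14].

## Interface

Orientations are given as a unit quaternion [x, y, z, w].
In Python, from rig import robot, camera, camera_info, hand_in gives the robot as it stands.
- The arm moves only by the shell command python3 -m handwheel 'ROWS' [FORCE]. ROWS is a JSON object of lists of equal length, an entry for each row: "hand": the opening, from 0 (shut) to 1 (fully open); "translation": the shift along the world's x, y, z in mm, a list of three; "turn": the turn, a rotation vector about the world's x, y, z in rad, a list of three. In form: {"hand": [hand, ...], "translation": [[tx, ty, tz], ...], "turn": [[ax, ay, az], ...]}. A call has 1 to 12 rows; each row is the pose to reach, as a shift and turn from the pose commanded when the call began; what a row does not reach only later rows make up. A row lasts 1/12 s, in which the tool goes at most 41.7 mm and 7.16 degrees, less where a joint would pass 70% of its speed; a pose out of reach is approached as far as the arm can. A call with a gripper value outside its range is refused whole. The fingers move at their own pace and stop on an object; FORCE is the grip in N (left out, the last holds). Time passes only in rows, so rows that repeat a pose let the fingers close. It gives the time, the measured TCP pose, the force, the opening and the grip force at its end, in the units of the state.
- robot.get_obs(): the state, without advancing time (a new reading comes with each control period).
- camera(name): name is "scene" or "top" or "wrist"; returns (picture, depth): 420x560x3 uint8, red, green, blue; 420x560 float32, m along the optical axis (not along the pixel's ray), 0 where there is no reading.
- camera_info(name): a dict with "vertical_fov" (degrees; the focal length in pixels is half the picture's height over the tangent of half this angle, whatever the lens; pixels are square), "cx", "cy" (the principal point, pixels), "world_from_camera" (4x4, takes a point from camera to world coordinates). Camera axes: x right, y down, z forward; pixel columns grow to the right and rows downward; lengths in m; the calibration is good to about 2 mm. A picture is of the moment at which its call begins: read the wrist's pose just before it. camera_info takes no time and is no camera call; for the wrist camera it gives the pose at the moment of the call.
- hand_in(): hands the job in; it is judged then, once.
The state is a dict: "time": time; "q": joint angles; "joint_velocities": joint speeds; "joint_torque": joint torques, N m; "position": TCP position; "tool_rot": TCP orientation; "ft_force": force on the tool from outside, world axes, zero at the start; "moment": the same for the moment, N m; "grip_width": finger opening in m; "grip_force": force on a finger pad.
Only numpy, scipy, OpenCV 4.12 (cv2) and the standard library are available. Lean on these libraries where they do the work, as an engineer would, in place of code of your own. Each camera call takes 0.05 s, during which the arm holds its last target. There are 200 camera calls.

## Task

Open the board carrier by one hole: press the snap button flush, slide the sleeve outwards and let the button spring out in the next hole. Lay all the long drilled boards, from the stack and wherever else they lie, flat in it one on another and put the grey cover plate on top, grip bar up; then close the carrier by one hole again so that the button springs out and the lips of both end brackets reach over the boards. Leave the short undrilled offcut and the other things on the bench alone.

Things in the scene. Friction and masses are not known exactly. Their poses are not given: they have to be found in the camera images.
- carrier: Telescoping board carrier, fixed. Origin on the bench under the middle of the closed bay; z up, y along the tube from the fixed end bracket to the sliding one, x across. Steel inner tube 26 mm square, axis 45 mm above the bench at x = 0. Base plate under it 14 mm high, 110 mm wide, saddle blocks to 32 mm. Between the brackets the bay is open at both sides. Carry handle at the fixed end, to y = -123 mm
- fixed_wall (a point): fixed bracket (0, -84, 63 mm in the carrier's frame): middle of its end wall's inner face at ledge height. Both brackets are alike: grey steel 80 mm wide, wall 6 mm thick, 40 mm deep ledge with its top 63 mm above the bench, side flanges 5 mm thick, 25 mm long and 70 mm apart (x = -35 to 35), top lip reaching 12 mm in from the wall, underside 141, top 144 mm above the bench
- sliding_wall (a point): sliding bracket: the same point on its end wall, at y = 84 mm + sleeve; it moves with the sleeve. Carrier open (sleeve 30 mm): lips 174 mm apart, middle of the bay at y = 15 mm, so a board goes in from above. Closed: lips 144 mm, walls 168 mm apart; the sliding wall pushes the boards along, if need be, and the lips reach over their ends
- sleeve (a joint): position of the sleeve along the carrier's +y, m: 0 = closed (button in the middle hole), 0.030 = open by one hole (button in the hole nearer the bracket), -0.030 = a hole for shorter boards, not used. End stops at +-0.036. About 3 N of friction when unlocked, about 2 mm of play each way when locked
- sleeve_end (a point): centre of the sleeve's outer end (0, 250 mm + sleeve, 45 mm in the carrier's frame). The sleeve is an aluminium tube 30 mm square on the inner tube, from y = 90 to 250 mm (+ sleeve), axis 45 mm above the bench, with a rubber cap and small foot at its end, the sliding bracket at its inner end, and three 13 mm holes, 30 mm apart, in its +x face at y = 160, 190, 220 mm (+ sleeve)
- snap (a joint): how far the snap button is pressed in, m: 0 = sprung out (5 mm proud), 0.005 = flush, 0.007 = caught under the sleeve's 2 mm wall. Spring 3.5 N when out, 7 N at flush. Standing out in a hole it locks the sleeve; pressed flush, a pull of 10 to 20 N rides its dome under the wall; it springs out by itself in the next free hole
- button_hole (a point): where the domed brass button, 10 mm across, comes through the sleeve's +x face (15, 190, 45 mm in the carrier's frame); fixed to the carrier, axes as the carrier's. A pinch across the sleeve here, along x, with one finger on the button presses it flush and holds the sleeve for sliding; room for the fingers down to the bench
- board1: drilled plywood base board, 60 (x) by 160 (y) by 12 (z) mm, four small holes near its corners, about 80 g; origin at the centre of its underside, long axis y. All the boards are alike; those not needed today are absent (None). The lowest of the stack.
- board2: drilled plywood base board, 60 (x) by 160 (y) by 12 (z) mm, four small holes near its corners, about 80 g; origin at the centre of its underside, long axis y. All the boards are alike; those not needed today are absent (None). Second of the stack, on board1.
- board3: drilled plywood base board, 60 (x) by 160 (y) by 12 (z) mm, four small holes near its corners, about 80 g; origin at the centre of its underside, long axis y. All the boards are alike; those not needed today are absent (None). Third of the stack, on board2.
- board4: drilled plywood base board, 60 (x) by 160 (y) by 12 (z) mm, four small holes near its corners, about 80 g; origin at the centre of its underside, long axis y. All the boards are alike; those not needed today are absent (None). Top of the stack, on board3, or absent.
- board5: drilled plywood base board, 60 (x) by 160 (y) by 12 (z) mm, four small holes near its corners, about 80 g; origin at the centre of its underside, long axis y. All the boards are alike; those not needed today are absent (None). Lies by itself, or absent.
- cover: grey plastic cover plate, 60 (x) by 160 (y) by 10 (z) mm with a grip bar standing along the middle of its top, 18 mm wide (x), 90 mm long (y), from 10 to 36 mm above the underside; 200 g; origin at the centre of its underside, z up through the bar
- offcut: short plywood offcut without holes, 60 by 110 by 12 mm, not to be moved; origin at the centre of its underside
- tape: roll of black tape lying flat, 90 mm across, 25 mm high, not to be moved; origin under its centre
- driver: screwdriver 190 mm long, not to be moved; origin under its middle
- jar: glass jar 68 mm across, 85 mm high, not to be moved; origin under its centre
- sucker: blue solder sucker lying down, about 180 mm long, 18 mm thick, not to be moved; origin under its middle
There are look-alikes about, which are no part of the job. What is shaped like the board5 but blue or red is not meant. What is shaped like the board3 but blue or turquoise is not meant.

How it is judged:
On the way, in this order (a step that is already met when the one before it is completed fails the run):
1. the carrier is opened by one hole and the button has sprung out in it (value of joint sleeve between 0.026 and 0.034 m and value of joint snap below 0.002 m), for 0.3 s.
2. all the boards and, on top of them, the cover plate lie flat in the open carrier (all of step 1 and x of board1 in the frame of carrier between -0.009 and 0.009 m and y of board1 in the frame of carrier between -0.006 and 0.036 m and z of board1 in the frame of carrier between 0.058 and 0.137 m and angle between the z axis of each of board1, board2, board3, board4, board5 and the z axis of carrier, either way round below 0.08 rad and angle between the y axis of each of board1, board2, board3, board4, board5, cover and the y axis of carrier, either way round below 0.12 rad and linear speed of each of board1, board2, board3, board4, board5, cover below 0.02 m/s and z of each of board1, board2, board3, board4, board5 in the frame of cover below 0.004 m and x of board2 in the frame of carrier between -0.009 and 0.009 m and y of board2 in the frame of carrier between -0.006 and 0.036 m and z of board2 in the frame of carrier between 0.058 and 0.137 m and x of board3 in the frame of carrier between -0.009 and 0.009 m and y of board3 in the frame of carrier between -0.006 and 0.036 m and z of board3 in the frame of carrier between 0.058 and 0.137 m and x of board4 in the frame of carrier between -0.009 and 0.009 m and y of board4 in the frame of carrier between -0.006 and 0.036 m and z of board4 in the frame of carrier between 0.058 and 0.137 m and x of board5 in the frame of carrier between -0.009 and 0.009 m and y of board5 in the frame of carrier between -0.006 and 0.036 m and z of board5 in the frame of carrier between 0.058 and 0.137 m and x of cover in the frame of carrier between -0.009 and 0.009 m and y of cover in the frame of carrier between -0.006 and 0.036 m and z of cover in the frame of carrier between 0.058 and 0.13 m and angle between cover's own z axis and vertical below 0.08 rad), for 0.3 s.
At the end, for the whole second after the job is handed in: sleeve within 4 mm of its closed hole, button sprung out (pressed in less than 2 mm); every board present and the cover lie still on the ledges under the lips, flat (0.08 rad), in line (0.12 rad), centred within 9 mm across and 8 mm along, the cover uppermost with its bar up (x of board1 in the frame of carrier between -0.009 and 0.009 m and y of board1 in the frame of carrier between -0.008 and 0.008 m and z of board1 in the frame of carrier between 0.058 and 0.137 m and angle between the z axis of each of board1, board2, board3, board4, board5 and the z axis of carrier, either way round below 0.08 rad and angle between the y axis of each of board1, board2, board3, board4, board5, cover and the y axis of carrier, either way round below 0.12 rad and linear speed of each of board1, board2, board3, board4, board5, cover below 0.02 m/s and z of each of board1, board2, board3, board4, board5 in the frame of cover below 0.004 m and x of board2 in the frame of carrier between -0.009 and 0.009 m and y of board2 in the frame of carrier between -0.008 and 0.008 m and z of board2 in the frame of carrier between 0.058 and 0.137 m and x of board3 in the frame of carrier between -0.009 and 0.009 m and y of board3 in the frame of carrier between -0.008 and 0.008 m and z of board3 in the frame of carrier between 0.058 and 0.137 m and x of board4 in the frame of carrier between -0.009 and 0.009 m and y of board4 in the frame of carrier between -0.008 and 0.008 m and z of board4 in the frame of carrier between 0.058 and 0.137 m and x of board5 in the frame of carrier between -0.009 and 0.009 m and y of board5 in the frame of carrier between -0.008 and 0.008 m and z of board5 in the frame of carrier between 0.058 and 0.137 m and x of cover in the frame of carrier between -0.009 and 0.009 m and y of cover in the frame of carrier between -0.008 and 0.008 m and z of cover in the frame of carrier between 0.058 and 0.13 m and angle between cover's own z axis and vertical below 0.08 rad and value of joint sleeve between -0.004 and 0.004 m and value of joint snap below 0.002 m and velocity of joint sleeve below 0.005 m/s); the robot touches nothing.
It fails at once if the offcut, tape, screwdriver, jar or solder sucker is moved more than 30 mm (distance of any of offcut, tape, driver, jar, sucker from where it was at the start of the episode above 0.03 m).
Of board4, board5 only 1 to 2 are there at a start; the rules pass over those that are not, and their reading is None.
At some moment in a run one of cover, board5 may be knocked a few centimetres aside while the robot is not near it.
It also fails if it takes over 210 s, if anything falls off the work surface, if the arm or the gripper's body presses on something with over 40 N, if the wrist force passes 120 N, or if a joint passes its speed limit or range.

## Working session

There is one attempt and no reset: what is moved stays moved. The work goes in short steps, Python scripts to look and compute and a shell command to move; the robot and the scene stay as the last step left them, time stands still between calls to the robot, and variables do not carry over. Pictures are saved under pics/ and viewed, at most 14 in all, crops included, and the job is handed in when it is done.

```bash
mkdir -p pics; ls
cat > h.py <<'E'
import numpy as np, cv2
from rig import robot, camera, camera_info, hand_in
def cloud(name,tag=None):
    i=camera_info(name); p,d=camera(name)
    if tag: cv2.imwrite(f'pics/{tag}.png',p[:,:,::-1])
    f=210/np.tan(np.radians(i['vertical_fov'])/2)
    v,u=np.mgrid[:420,:560]
    c=np.stack([(u-i['cx'])/f*d,(v-i['cy'])/f*d,d],-1)
    T=np.array(i['world_from_camera'])
    w=c@T[:3,:3].T+T[:3,3]; w[d==0]=np.nan
    return p,w
E
python3 - <<'E'
from h import *
p,w=cloud('top','top0'); np.save('top0.npy',w)
p,w=cloud('scene','scene0')
for n in('top','scene','wrist'): print(n,camera_info(n))
print(robot.get_obs())
E
```

```text
pics
top {'vertical_fov': 53.43705502668201, 'cx': 285.507062533228, 'cy': 205.03906803354684, 'world_from_camera': array([[ 0.00883371, -0.98521747,  0.1710804 ,  0.31531153],
       [-0.99986091, -0.0062822 ,  0.0154497 , -0.06533663],
       [-0.01414655, -0.17119309, -0.98513593,  1.32690801],
       [ 0.        ,  0.        ,  0.        ,  1.        ]])}
scene {'vertical_fov': 56.98687923675617, 'cx': 286.30773355552697, 'cy': 210.59734606413414, 'world_from_camera': array([[ 0.86225828,  0.27654353, -0.42430454,  1.1047009 ],
       [ 0.5060614 , -0.50403053,  0.69989648, -1.01693829],
       [-0.0203106 , -0.81821569, -0.5745525 ,  0.85025679],
       [ 0.        ,  0.        ,  0.        ,  1.        ]])}
wrist {'vertical_fov': 62.35605499716404, 'cx': 284.42778028482, 'cy': 209.28424375039415, 'world_from_camera': array([[ 0.3544289 ,  0.90119837,  0.24944269,  0.15217211],
       [ 0.93508068, -0.34099407, -0.09668076,  0.61025313],
       [-0.00207007,  0.26751549, -0.96355134,  0.38474357],
       [ 0.        ,  0.        ,  0.        ,  1.        ]])}
{'time': 0.1, 'q': array([ 1.03048694e+00,  5.28369637e-01,  1.43373139e+00, -5.64361764e-06,
        1.18141020e+00, -1.78527701e-01]), 'joint_velocities': array([ 0.00025233,  0.00016877, -0.00270275, -0.00148486, -0.00034478,
       -0.00091989]), 'joint_torque': array([-4.78452184e-04, -4.40987992e+01, -1.77150750e+01,  6.35218760e-02,
        5.33953006e-02, -5.06982838e-05]), 'position': array([0.22088801, 0.58402049, 0.24068525]), 'tool_rot': array([ 1.79904816e-01,  9.83683555e-01, -8.98905562e-04, -3.34966349e-04]), 'ft_force': array([-0.42586965,  0.14028333,  0.5291406 ]), 'moment': array([ 0.02382036, -0.02240565, -0.02264459]), 'grip_force': 0.0, 'grip_width': 0.08698514105860446}
```

View pics/top0.png

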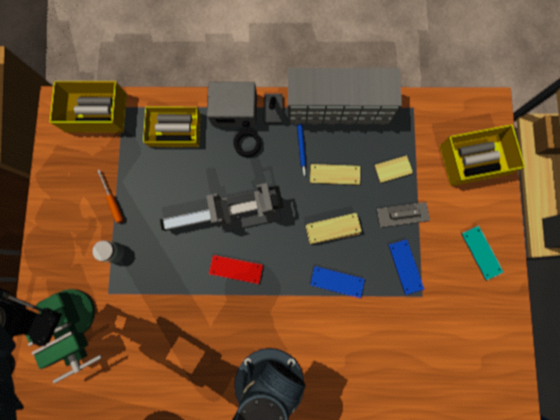

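View pics/scene0.png

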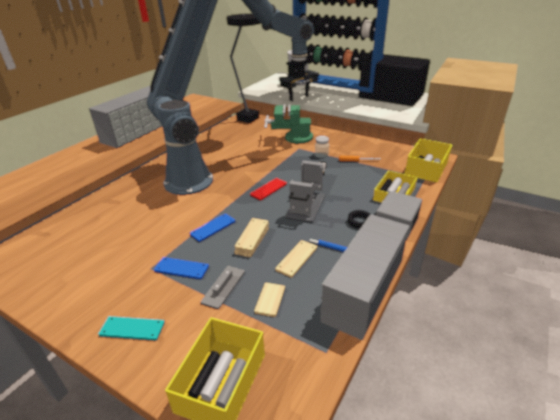

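The top view shows the carrier at (165–295, 190–225) with its sleeve to the left, the stack at (333,228), the loose board at (335,174), the offcut at (393,168) and the cover at (403,213). Next I'll measure them.

```bash
cat >> h.py <<'E'
def rects(w,mask,zmin,zmax,box=None,minpx=60,s=1000):
    """min-area rects (world mm) of connected mask parts with z in range"""
    m=mask&(w[...,2]>zmin)&(w[...,2]<zmax)
    if box: m&=(w[...,0]>box[0])&(w[...,0]<box[1])&(w[...,1]>box[2])&(w[...,1]<box[3])
    n,l=cv2.connectedComponents(m.astype(np.uint8))
    out=[]
    for k in range(1,n):
        q=w[l==k]
        if len(q)<minpx: continue
        r=cv2.minAreaRect((q[:,:2]*s).astype(np.float32)); B=cv2.boxPoints(r)
        e1,e2=B[1]-B[0],B[2]-B[1]; e=e1 if np.hypot(*e1)>np.hypot(*e2) else e2
        a=np.degrees(np.arctan2(e[1],e[0]))%180
        out.append((np.round(r[0],1),np.round(sorted(r[1]),1),round(a,1),np.round(np.median(q[:,2])*s,1),len(q),np.round(np.median(np.argwhere(l==k),0))))
    return out
E
python3 - <<'E'
from h import *
p=cv2.imread('pics/top0.png'); w=np.load('top0.npy')
hsv=cv2.cvtColor(p,cv2.COLOR_BGR2HSV); H,S,V=[hsv[...,i].astype(int) for i in range(3)]
for y,x in [(228,333),(174,335),(168,393),(213,390),(213,403),(222,175),(210,213),(197,265),(100,400)]: print((x,y),hsv[y,x],np.round(w[y,x]*1000))
print('wood');[print(*r) for r in rects(w,(H>15)&(H<32)&(S>40)&(S<170)&(V>130),.005,.08,(.3,.9,-.5,.3))]
print('grey');[print(*r) for r in rects(w,(S<70),.005,.055,(.3,.72,-.5,-.2))]
print('sleeve');[print(*r) for r in rects(w,(S<90),.05,.075,(.3,.72,-.1,.4))]
print('hi');[print(*r) for r in rects(w,(S<256),.125,.16,(.3,.72,-.1,.4),20)]
print('other');[print(*r) for r in rects(w,(S<256),.008,.3,(.3,.9,-.5,.4))]
E
```

```text
(333, 228) [ 25 129 192] [ 468. -193.   35.]
(335, 174) [ 25 128 191] [ 647. -204.   12.]
(393, 168) [ 28 122 192] [ 668. -392.   11.]
(390, 213) [15 37 69] [ 521. -378.    7.]
(403, 213) [ 17  35 102] [ 517. -413.   33.]
(175, 222) [ 90   6 198] [480. 294.  60.]
(213, 210) [ 22  24 118] [505. 162. 144.]
(265, 197) [ 19  25 111] [544.  13. 142.]
(400, 100) [ 18  42 110] [ 841. -386.  148.]
wood
[ 665.6 -392.5] [ 62.1 111.3] 108.5 12.6 599 [169. 393.]
[ 647.1 -202.7] [ 62.7 159.6] 87.8 12.7 879 [174. 335.]
[ 471.  -195.8] [ 64.3 168.5] 103.4 36.3 1002 [228. 333.]
grey
[ 514.3 -416.9] [ 71.2 161. ] 102.2 11.2 911 [215. 402.]
sleeve
[525.7  94.8] [ 80.7 152.4] 102.7 62.0 717 [208. 236.]
[488.1 264. ] [ 33.1 154.7] 102.9 60.4 514 [220. 185.]
hi
[542.9  15.2] [30.3 81.2] 13.0 144.1 202 [197. 266.]
[510.8 160.4] [31.  80.7] 12.2 143.9 208 [209. 212.]
other
[ 771.3 -220.7] [257.4 340.4] 90.0 142.8 4880 [103. 340.]
[848.3 130.4] [103.3 151.2] 89.9 89.5 1770 [108. 232.]
[858.2   1.2] [56.9 82.9] 0.6 21.3 447 [111. 272.]
[798.5 322.1] [123.3 155.6] 90.1 34.3 1523 [126. 175.]
[746.3  83.3] [88.6 88.9] 38.9 25.2 384 [143. 247.]
[ 664.4 -392.1] [ 60.3 112.5] 107.1 12.8 583 [169. 393.]
[ 647.  -202.4] [ 64.5 158.8] 88.6 12.7 870 [174. 335.]
[512.4 153.9] [117.6 380.4] 100.5 59.3 3024 [212. 238.]
[ 515.4 -417.7] [ 60.1 159.8] 98.3 11.9 807 [214. 404.]
[ 465.9 -193.7] [ 64.2 164. ] 102.9 36.1 1081 [229. 333.]
[ 360.7 -417.6] [ 62.6 139.9] 17.3 12.3 805 [263. 405.]
[338.6 109.6] [ 59.9 159.3] 79.7 12.5 932 [269. 235.]
[ 323.5 -208.2] [ 46.5 164.1] 88.6 12.5 521 [278. 331.]
```

Three boards are stacked (top at 36 mm), so with the loose one there are four boards plus the cover. The carrier origin is about (527, 88) mm at yaw 12.45°. I'm moving to the button.

```bash
python3 -m handwheel '{"hand":[1,1,1,1,1,1,1,1,1,1,1,1],"translation":[[26,-31,-4],[53,-62,-8],[79,-93,-12],[106,-124,-16],[132,-155,-20],[159,-186,-24],[185,-217,-28],[212,-248,-32],[238,-280,-36],[265,-311,-40],[265,-311,-40],[265,-311,-40]],"turn":[[0,0,-0.1],[0,0,-0.2],[0,0,-0.3],[0,0,-0.4],[0,0,-0.5],[0,0,-0.6],[0,0,-0.7],[0,0,-0.8],[0,0,-0.9],[0,0,-0.99],[0,0,-0.99],[0,0,-0.99]]}' 40
python3 - <<'E'
from h import *
p,w=cloud('wrist','w1'); o=robot.get_obs(); print(o['position'],o['tool_rot'],camera_info('wrist')['world_from_camera'])
hsv=cv2.cvtColor(p,cv2.COLOR_RGB2HSV); H,S,V=[hsv[...,i].astype(int) for i in range(3)]
print('sleeve');[print(*r) for r in rects(w,S<90,.056,.066,(.3,.72,-.1,.5))]
print('hi');[print(*r) for r in rects(w,(S<256),.138,.16,(.3,.72,-.1,.4),20)]
E
```

```text
time: 1.1
position: [0.4874, 0.2715, 0.2009]
tool_rot: [0.627, 0.779, -0.0, -0.0]
ft_force: [-0.9, 1.0, -0.7]
grip_width: 0.0869
grip_force: 0.0
[0.48608392 0.27281775 0.20103031] [ 6.26240448e-01  7.79629460e-01 -5.59084673e-04 -7.02710800e-04] [[ 0.97658645  0.20764945  0.0562193   0.47009245]
 [ 0.21512095 -0.94096285 -0.26136544  0.3442931 ]
 [-0.00137211  0.2673399  -0.96360132  0.34509165]
 [ 0.          0.          0.          1.        ]]
sleeve
[486.6 269.9] [ 32.9 140.7] 101.6 61.0 5690 [196. 284.]
hi
```

View pics/w1.png

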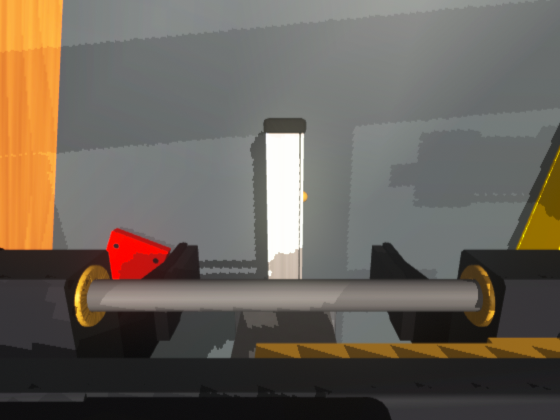

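The wrist view shows the sleeve pointing up, with the brass button at (305,196) on its right side. I'll locate the button by intersecting its ray with the 45 mm plane.

```bash
cat >> h.py <<'E'
def ray(name,u,v,z):
    i=camera_info(name); T=np.array(i['world_from_camera']); f=210/np.tan(np.radians(i['vertical_fov'])/2)
    d=T[:3,:3]@[(u-i['cx'])/f,(v-i['cy'])/f,1]; return T[:3,3]+d*(z-T[2,3])/d[2]
O=np.array([526.8,87.8]); A=np.radians(12.45); EX=np.array([np.cos(A),np.sin(A)]); EY=np.array([-np.sin(A),np.cos(A)])
def car(p): q=np.array(p)[:2]-O; return np.round([q@EX,q@EY],1)
E
python3 - <<'E'
from h import *
p=cv2.imread('pics/w1.png'); h=cv2.cvtColor(p,cv2.COLOR_BGR2HSV)
m=cv2.inRange(h,(10,130,90),(28,255,255)); m[:180]=0;m[215:]=0;m[:,:295]=0;m[:,320:]=0
yx=np.argwhere(m); print(yx.mean(0),yx.min(0),yx.max(0))
v,u=yx.mean(0); q=ray('wrist',u,v,.045)*1000; print(q,car(q))
g=cv2.cvtColor(p,cv2.COLOR_BGR2GRAY); 
for r in (150,196,230):
  x=np.where(g[r,240:330]>190)[0]+240; print(r,x.min(),x.max(),ray('wrist',x.mean(),r,.06)*1000,car(ray('wrist',x.mean(),r,.06)*1000))
q=ray('wrist',285,121,.06)*1000;print('cap',car(q))
E
```

```text
[196.30434783 304.86956522] [192 304] [200 306]
[502.75439571 278.49105058  45.        ] [ 17.6 191.4]
150 266 303 [475.3482622  315.73509431  60.        ] [ -1.1 233.7]
196 267 305 [485.23714848 278.54570297  60.        ] [  0.5 195.2]
230 267 302 [490.79561616 248.7793536   60.        ] [ -0.5 165. ]
cap [ -0.  256.5]
```

```bash
python3 -m handwheel '{"hand":[1,1,1,1,1,1,0,0,0,0,0,0],"translation":[[0,1,-40],[0,1,-80],[0,1,-120],[0,1,-145],[0,1,-156],[0,1,-156],[0,1,-156],[0,1,-156],[0,1,-156],[0,1,-156],[0,1,-156],[0,1,-156]],"turn":[[0,0,0],[0,0,0],[0,0,0],[0,0,0],[0,0,0],[0,0,0],[0,0,0],[0,0,0],[0,0,0],[0,0,0],[0,0,0],[0,0,0]]}' 40
```

```text
time: 2.15
position: [0.4867, 0.2747, 0.0465]
tool_rot: [0.626, 0.78, 0.001, 0.0]
ft_force: [-0.2, 0.3, 0.3]
grip_width: 0.0551
grip_force: 0.0
```

```bash
python3 -m handwheel '{"hand":[0,0,0,0,0,0,0,0,0,0],"translation":[[0,0,0],[0,0,0],[0,0,0],[0,0,0],[0,0,0],[0,0,0],[0,0,0],[0,0,0],[0,0,0],[0,0,0]],"turn":[[0,0,0],[0,0,0],[0,0,0],[0,0,0],[0,0,0],[0,0,0],[0,0,0],[0,0,0],[0,0,0],[0,0,0]]}' 40
```

```text
time: 2.98
position: [0.4868, 0.2746, 0.0458]
tool_rot: [0.626, 0.78, 0.0, 0.0]
ft_force: [1.5, -0.4, 2.0]
grip_width: 0.0299
grip_force: 40.0
```

Gripped at 29.9 mm, so the button is flush. Now I slide the sleeve out.

```bash
python3 -m handwheel '{"hand":[0,0,0,0,0,0,0,0,0,0,0,0],"translation":[[-0.6,2.9,0],[-1.3,5.9,0],[-1.9,8.8,0],[-2.6,11.7,0],[-3.2,14.6,0],[-3.9,17.6,0],[-4.5,20.5,0],[-5.2,23.4,0],[-5.8,26.4,0],[-6.5,29.3,0],[-6.5,29.6,0],[-6.5,29.6,0]],"turn":[[0,0,0],[0,0,0],[0,0,0],[0,0,0],[0,0,0],[0,0,0],[0,0,0],[0,0,0],[0,0,0],[0,0,0],[0,0,0],[0,0,0]]}'
python3 -m handwheel '{"hand":[1,1,1,1,1,1,1,1,1,1,1,1],"translation":[[0,0,0],[0,0,0],[0,0,0],[0,0,0],[0,0,0],[0,0,0],[0,0,40],[0,0,80],[0,0,120],[0,0,155],[0,0,155],[0,0,155]],"turn":[[0,0,0],[0,0,0],[0,0,0],[0,0,0],[0,0,0],[0,0,0],[0,0,0],[0,0,0],[0,0,0],[0,0,0],[0,0,0],[0,0,0]]}'
python3 - <<'E'
from h import *
p,w=cloud('wrist','w2'); o=robot.get_obs(); print(o['position'])
c=cv2.resize(p[90:300,200:400],(800,600) ,interpolation=2) if 0 else cv2.resize(p[90:290,200:400],(500,500)); cv2.imwrite('pics/w2c.png',c[:,:,::-1])
h=cv2.cvtColor(p,cv2.COLOR_RGB2HSV);m=cv2.inRange(h,(10,130,90),(28,255,255)); m[:150]=0;m[270:]=0;m[:,:295]=0;m[:,320:]=0
yx=np.argwhere(m); print(yx.mean(0),yx.min(0),yx.max(0)); v,u=yx.mean(0); print(car(ray('wrist',u,v,.045)*1000))
_,w=cloud('top','top1');[print(*r,car(r[0])) for r in rects(w,w[...,2]>0,.125,.16,(.3,.72,-.1,.4),20)]
E
```

```text
time: 3.98
position: [0.4801, 0.3045, 0.0458]
tool_rot: [0.625, 0.78, 0.001, 0.0]
ft_force: [3.4, -1.6, 3.7]
grip_width: 0.0296
grip_force: 40.0
time: 4.98
position: [0.4808, 0.3047, 0.203]
tool_rot: [0.626, 0.78, 0.002, 0.001]
ft_force: [-0.6, -0.3, -0.5]
grip_width: 0.0863
grip_force: 0.0
[0.47941378 0.30409026 0.20101624]
[232.         302.14285714] [228 301] [236 304]
[ 16.4 189.9]
[543.6  15.4] [30.2 81. ] 12.8 144.4 198 [197. 266.] [  0.8 -74.3]
[504.1 190.1] [32.  79.9] 13.0 143.9 211 [211. 202.] [-1.000e-01  1.048e+02]
```

View pics/w2c.png

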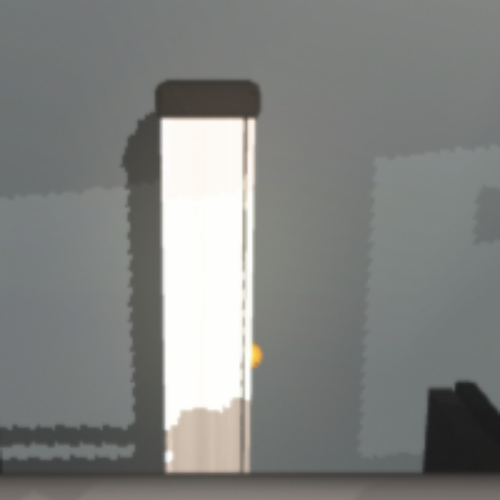

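Opened: the button stands out at (302,232) of the picture and the sliding bracket moved 30 mm. Next, the stack.

```bash
python3 -m handwheel '{"hand":[1,1,1,1,1,1,1,1,1,1,1,1],"translation":[[0,-40,10],[0,-80,20],[0,-120,30],[1,-160,40],[2,-200,49],[2,-240,49],[3,-280,49],[3,-320,49],[4,-360,49],[4,-400,49],[5,-440,49],[5,-480,49]],"turn":[[0,0,0],[0,0,0],[0,0,0],[0,0,0],[0,0,0],[0,0,0],[0,0,0],[0,0,0],[0,0,0],[0,0,0],[0,0,0],[0,0,0]]}'
python3 -m handwheel '{"hand":[1,1,1,1,1],"translation":[[0,-40,0],[0,-80,0],[0,-97,0],[0,-97,0],[0,-97,0]],"turn":[[0,0,0],[0,0,0],[0,0,0],[0,0,0],[0,0,0]]}'
cat >> h.py <<'E'
def wood(p): return cv2.inRange(cv2.cvtColor(p,cv2.COLOR_RGB2HSV),(15,40,110),(32,200,255))>0
E
python3 - <<'E'
from h import *
p,w=cloud('wrist','w3'); o=robot.get_obs(); print(o['position'])
[print(*r) for r in rects(w,wood(p),.03,.042)]
[print(*r) for r in rects(w,wood(p),.005,.03)]
E
```

```text
time: 6.08
position: [0.4832, -0.1772, 0.2473]
tool_rot: [0.626, 0.78, -0.0, -0.003]
ft_force: [0.8, 0.7, -0.4]
grip_width: 0.0868
grip_force: 0.0
time: 6.5
position: [0.4836, -0.2725, 0.2474]
tool_rot: [0.626, 0.779, 0.0, -0.003]
ft_force: [-0.0, 0.3, -0.4]
grip_width: 0.0874
grip_force: 0.0
[ 0.48361812 -0.27126346  0.24777512]
[ 468.7 -195.5] [ 60.1 160.4] 103.5 36.9 10263 [101. 287.]
[ 657.3 -105.1] [ 4.8 30.1] 178.9 11.7 61 [ 60. 485.]
[ 646.4 -203.6] [ 61.6 160.3] 88.1 13.0 8551 [147. 446.]
[ 447.  -241.8] [ 3.1 74.8] 101.2 12.6 135 [158. 257.]
[ 667.3 -342.7] [16.  26.2] 14.3 12.7 234 [269. 426.]
[ 658.6 -421.4] [32.4 47.1] 108.0 13.0 345 [332. 388.]
[ 503.7 -471.2] [17.  20.4] 11.4 11.0 79 [339. 265.]
```

View pics/w3.png

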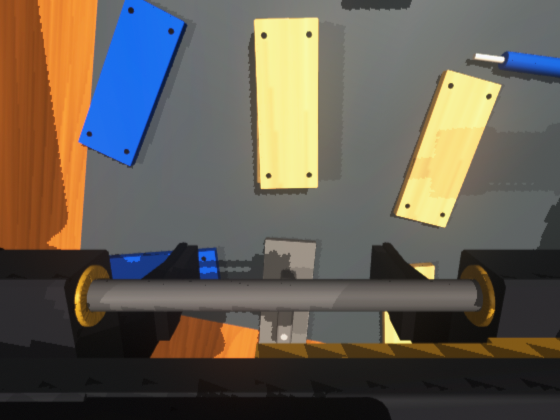

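Stack top is at (468.7, −195.5), 103.5°; board5 is at (646.4, −203.6), 88°. The view shows blue look-alikes on the left, which I'll ignore. I'm grasping the top board.

```bash
python3 -m handwheel '{"hand":[1,1,1,1,1,1,1,1,1,1,1,1],"translation":[[-8,38,0],[-15,76,0],[-15,76,-30],[-15,76,-70],[-15,76,-110],[-15,76,-150],[-15,76,-175],[-15,76,-188],[-15,76,-188],[-15,76,-188],[-15,76,-188],[-15,76,-188]],"turn":[[0,0,0.0175],[0,0,0.0175],[0,0,0.0175],[0,0,0.0175],[0,0,0.0175],[0,0,0.0175],[0,0,0.0175],[0,0,0.0175],[0,0,0.0175],[0,0,0.0175],[0,0,0.0175],[0,0,0.0175]]}' 25; python3 -c "
from rig import robot
print(robot.get_obs()['position'],robot.get_obs()['q'])"
```

```text
time: 7.55
position: [0.4705, -0.1967, 0.0629]
tool_rot: [0.618, 0.786, 0.0, 0.001]
ft_force: [-0.4, -1.6, 0.4]
grip_width: 0.0874
grip_force: 0.0
[ 0.47048548 -0.19667761  0.06293819] [-6.15421458e-01  6.69235003e-01  1.85891177e+00  1.17646330e-04
  6.10932732e-01 -8.52984003e-01]
```

```bash
python3 -m handwheel '{"hand":[1,1,0,0,0,0,0,0,0,0,0,0],"translation":[[-1,1,-8],[-1,1,-16],[-1,1,-16],[-1,1,-16],[-1,1,-16],[-1,1,-16],[-1,1,-16],[-1,1,-16],[-1,1,-16],[-1,1,-16],[-1,1,-16],[-1,1,-16]],"turn":[[0,0,0],[0,0,0],[0,0,0],[0,0,0],[0,0,0],[0,0,0],[0,0,0],[0,0,0],[0,0,0],[0,0,0],[0,0,0],[0,0,0]]}' 25
```

```text
time: 8.55
position: [0.4688, -0.196, 0.0457]
tool_rot: [0.619, 0.786, -0.0, 0.0]
ft_force: [-0.3, 0.1, -0.0]
grip_width: 0.0597
grip_force: 25.0
```

```bash
python3 -m handwheel '{"hand":[0,0,0,0,0,0,0,0,0,0,0,0],"translation":[[0,0,15],[0,0,50],[0,0,90],[0,0,125],[6,30,145],[13,68,145],[20,106,145],[27,144,145],[34,182,145],[41,220,145],[48,258,145],[54,290,145]],"turn":[[0,0,0],[0,0,0],[0,0,0],[0,0,0],[0,0,-0.01],[0,0,-0.019],[0,0,-0.019],[0,0,-0.019],[0,0,-0.019],[0,0,-0.019],[0,0,-0.019],[0,0,-0.019]]}'
python3 -m handwheel '{"hand":[0,0,0],"translation":[[1,8,0],[1,8,0],[1,8,0]],"turn":[[0,0,0],[0,0,0],[0,0,0]]}'
python3 - <<'E'
from h import *
p,w=cloud('wrist','w4'); o=robot.get_obs(); print(o['position'])
[print(*r,car(r[0])) for r in rects(w,wood(p),.15,.2)]
p,w=cloud('top','top2')
[print(*r,car(r[0])) for r in rects(w,wood(p),.15,.2)]
[print(*r,car(r[0])) for r in rects(w,w[...,2]>0,.125,.149,(.3,.72,-.1,.4),20)]
E
```

```text
time: 9.55
position: [0.5222, 0.0968, 0.1904]
tool_rot: [0.626, 0.78, -0.0, -0.0]
ft_force: [0.7, -0.5, -1.5]
grip_width: 0.0595
grip_force: 25.0
time: 9.8
position: [0.5231, 0.1021, 0.1902]
tool_rot: [0.626, 0.78, -0.001, -0.0]
ft_force: [-0.2, -0.7, -1.0]
grip_width: 0.0596
grip_force: 25.0
[0.52312068 0.10129984 0.19024943]
[514.4 139.2] [63.5 85. ] 102.5 181.5 24042 [184. 284.] [-1.  52.9]
[529.2  71.9] [19.1 59.5] 12.2 181.5 3628 [327. 284.] [ -1.1 -16. ]
[533.9  49.7] [52.3 58.8] 12.5 181.3 354 [198. 251.] [ -1.3 -38.7]
[543.1  14.7] [29.5 80.8] 11.6 143.9 195 [198. 266.] [  0.2 -74.9]
[531.  196.3] [24.7 30.1] 100.7 143.9 58 [201. 200.] [ 27.5 105. ]
```

View pics/w4.png

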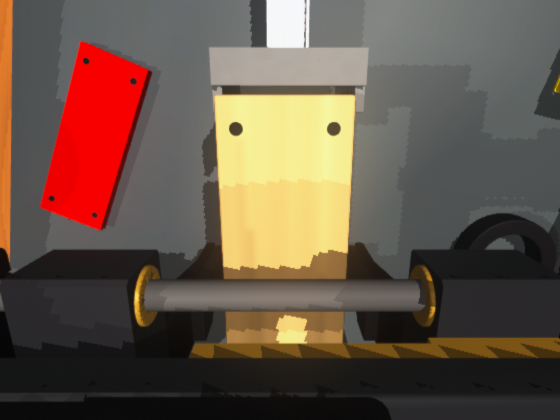

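The board is held level and centred (y ≈ 15.4, x ≈ −1), clear of the bracket seen at (290,65). I'm lowering it.

```bash
python3 -m handwheel '{"hand":[0,0,0,0,0,0,0,0,0,0,0,0],"translation":[[1,0,-15],[1,0,-30],[1,0,-45],[1,0,-60],[1,0,-75],[1,0,-85],[1,0,-93],[1,0,-99],[1,0,-103],[1,0,-105],[1,0,-105],[1,0,-105]],"turn":[[0,0,0],[0,0,0],[0,0,0],[0,0,0],[0,0,0],[0,0,0],[0,0,0],[0,0,0],[0,0,0],[0,0,0],[0,0,0],[0,0,0]]}'
```

```text
time: 10.9
position: [0.525, 0.1022, 0.0859]
tool_rot: [0.626, 0.78, 0.0, 0.0]
ft_force: [0.7, 0.5, -0.5]
grip_width: 0.0598
grip_force: 25.0
```

```bash
python3 -m handwheel '{"hand":[0,0,1,1,1,1,1,1,1,1,1,1],"translation":[[0,0,-1],[0,0,-2],[0,0,-2],[0,0,-2],[0,0,-2],[0,0,-2],[0,0,-2],[0,0,10],[0,0,50],[0,0,90],[0,0,130],[0,0,160]],"turn":[[0,0,0],[0,0,0],[0,0,0],[0,0,0],[0,0,0],[0,0,0],[0,0,0],[0,0,0],[0,0,0],[0,0,0],[0,0,0],[0,0,0]]}'
python3 -m handwheel '{"hand":[1,1,1,1,1,1,1,1,1,1,1],"translation":[[-4,-40,0],[-8,-80,0],[-12,-120,0],[-16,-160,0],[-20,-200,0],[-24,-240,0],[-28,-280,0],[-32,-320,0],[-36,-360,0],[-40,-374,0],[-40,-374,0]],"turn":[[0,0,0],[0,0,0],[0,0,0],[0,0,0],[0,0,0],[0,0,0],[0,0,0],[0,0,0],[0,0,0],[0,0,0],[0,0,0]]}'
python3 - <<'E'
from h import *
p,w=cloud('wrist','w5'); o=robot.get_obs(); print(o['position'])
[print(*r) for r in rects(w,wood(p),.017,.03)]
[print(*r) for r in rects(w,wood(p),.005,.017)]
p,w=cloud('top','top3')
[print(*r,car(r[0])) for r in rects(w,wood(p),.06,.12)]
E
```

```text
time: 11.9
position: [0.5253, 0.1022, 0.2486]
tool_rot: [0.626, 0.78, 0.001, 0.001]
ft_force: [0.6, -0.4, 0.4]
grip_width: 0.0872
grip_force: 0.0
time: 12.82
position: [0.4841, -0.2758, 0.2453]
tool_rot: [0.628, 0.778, -0.0, 0.001]
ft_force: [-0.6, 0.4, -0.0]
grip_width: 0.0869
grip_force: 0.0
[ 0.48400651 -0.27299392  0.24513417]
[ 467.4 -192.3] [ 60.1 160.4] 103.1 24.9 9916 [ 93. 286.]
[ 657.3 -105.5] [ 5.2 29.6] 178.3 11.8 60 [ 54. 486.]
[ 646.1 -203.5] [ 61.  160.5] 88.2 13.0 8708 [142. 447.]
[ 445.2 -236.7] [ 2.3 84.8] 101.4 12.6 140 [146. 257.]
[ 665.7 -346. ] [21.5 32.1] 16.5 12.8 342 [267. 426.]
[ 652.7 -434.9] [26.  55.2] 140.0 12.9 319 [333. 389.]
[ 504.3 -468.8] [20.3 28.3] 100.9 11.0 157 [336. 265.]
[928.4 595. ] [  4.7 186.8] 90.1 90.7 60 [81. 86.] [501.5 408.7]
[529.1  93.7] [ 68.1 143.5] 103.6 75.2 849 [206. 242.] [3.5 5.3]
```

```bash
python3 -m handwheel '{"hand":[1,1,1,1,1,1,1,1,1,1,1,1],"translation":[[-8,40,0],[-16,80,0],[-16,80,-35],[-16,80,-75],[-16,80,-115],[-16,80,-155],[-16,80,-185],[-16,80,-200],[-16,80,-207],[-16,80,-212],[-16,80,-212],[-16,80,-212]],"turn":[[0,0,0.01],[0,0,0.01],[0,0,0.01],[0,0,0.01],[0,0,0.01],[0,0,0.01],[0,0,0.01],[0,0,0.01],[0,0,0.01],[0,0,0.01],[0,0,0.01],[0,0,0.01]]}' 25
python3 -m handwheel '{"hand":[0,0,0,0,0,0,0,0,0],"translation":[[0,0,0],[0,0,0],[0,0,0],[0,0,0],[0,0,0],[0,0,0],[0,0,0],[0,0,0],[0,0,0]],"turn":[[0,0,0],[0,0,0],[0,0,0],[0,0,0],[0,0,0],[0,0,0],[0,0,0],[0,0,0],[0,0,0]]}' 25
```

```text
time: 13.92
position: [0.4694, -0.1915, 0.0345]
tool_rot: [0.622, 0.783, 0.0, 0.001]
ft_force: [0.8, -0.3, 0.1]
grip_width: 0.0864
grip_force: 0.0
time: 14.67
position: [0.4687, -0.192, 0.0339]
tool_rot: [0.622, 0.783, -0.0, 0.0]
ft_force: [-1.9, 0.1, 5.9]
grip_width: 0.0595
grip_force: 25.0
```

```bash
python3 -m handwheel '{"hand":[0,0,0,0,0,0,0,0,0,0,0,0],"translation":[[0,0,15],[0,0,50],[0,0,90],[0,0,130],[6,25,155],[13,63,155],[20,101,155],[27,139,155],[34,177,155],[41,215,155],[48,253,155],[54,288,155]],"turn":[[0,0,0],[0,0,0],[0,0,0],[0,0,0],[0,0,-0.01],[0,0,-0.01],[0,0,-0.01],[0,0,-0.01],[0,0,-0.01],[0,0,-0.01],[0,0,-0.01],[0,0,-0.01]]}'
python3 -m handwheel '{"hand":[0,0,0],"translation":[[1,6,0],[1,6,0],[1,6,0]],"turn":[[0,0,0],[0,0,0],[0,0,0]]}'
cat > place.py <<'E'
from h import *
p,w=cloud('wrist'); o=robot.get_obs(); print(o['position'])
for r in rects(w,wood(p),.15,.22,minpx=2000): print(*r,car(r[0]),'end y',car(r[0])[1]+r[1][1]/2)
E
python3 place.py
```

```text
time: 15.67
position: [0.5224, 0.0984, 0.1881]
tool_rot: [0.626, 0.78, -0.0, -0.0]
ft_force: [1.1, 1.1, 0.0]
grip_width: 0.0596
grip_force: 25.0
time: 15.92
position: [0.5231, 0.1021, 0.188]
tool_rot: [0.626, 0.78, -0.001, -0.0]
ft_force: [-0.5, -0.4, -0.8]
grip_width: 0.0598
grip_force: 25.0
[0.52317836 0.10133808 0.18810882]
[514.7 138.8] [63.6 85.2] 102.5 179.0 23858 [185. 284.] [-0.8 52.4] end y 95.0
[529.3  71.6] [19.3 59.7] 12.2 179.1 3619 [327. 284.] [ -1.1 -16.4] end y 13.450000000000003
```

```bash
python3 -m handwheel '{"hand":[0,0,0,0,0,0,0,0,0,0,1,1],"translation":[[1,0,-15],[1,0,-30],[1,0,-45],[1,0,-60],[1,0,-72],[1,0,-81],[1,0,-87],[1,0,-90],[1,0,-91],[1,0,-91],[1,0,-91],[1,0,-91]],"turn":[[0,0,0],[0,0,0],[0,0,0],[0,0,0],[0,0,0],[0,0,0],[0,0,0],[0,0,0],[0,0,0],[0,0,0],[0,0,0],[0,0,0]]}'
python3 -m handwheel '{"hand":[1,1,1,1,1,1,1,1,1],"translation":[[0,0,0],[0,0,0],[0,0,0],[0,0,0],[0,0,10],[0,0,45],[0,0,85],[0,0,125],[0,0,148]],"turn":[[0,0,0],[0,0,0],[0,0,0],[0,0,0],[0,0,0],[0,0,0],[0,0,0],[0,0,0],[0,0,0]]}'
python3 -m handwheel '{"hand":[1,1,1,1,1,1,1,1,1,1,1],"translation":[[-4,-40,0],[-8,-80,0],[-12,-120,0],[-16,-160,0],[-20,-200,0],[-24,-240,0],[-28,-280,0],[-32,-320,0],[-36,-360,0],[-40,-374,0],[-40,-374,0]],"turn":[[0,0,0],[0,0,0],[0,0,0],[0,0,0],[0,0,0],[0,0,0],[0,0,0],[0,0,0],[0,0,0],[0,0,0],[0,0,0]]}'
cat > look.py <<'E'
from h import *
p,w=cloud('wrist','wl'); o=robot.get_obs(); print(o['position'],o['tool_rot'])
for r in rects(w,wood(p),.005,.03,minpx=2000): print(*r)
p,w=cloud('top','topl')
[print(*r,car(r[0])) for r in rects(w,wood(p),.06,.12,(.4,.7,0,.3))]
E
python3 look.py
```

```text
time: 16.97
position: [0.5252, 0.1022, 0.0983]
tool_rot: [0.626, 0.78, 0.0, 0.001]
ft_force: [-0.0, 0.2, 0.2]
grip_width: 0.0667
grip_force: 0.0
time: 17.72
position: [0.5262, 0.1022, 0.2504]
tool_rot: [0.626, 0.78, 0.002, 0.003]
ft_force: [0.3, 0.5, -0.1]
grip_width: 0.0871
grip_force: 0.0
time: 18.63
position: [0.4841, -0.2758, 0.2461]
tool_rot: [0.628, 0.778, -0.0, 0.001]
ft_force: [-0.3, -0.2, 0.3]
grip_width: 0.0874
grip_force: 0.0
[ 0.48408142 -0.2730368   0.24586345] [ 6.27529856e-01  7.78592455e-01  2.44870967e-04 -9.63654250e-05]
[ 466.3 -195.2] [ 60.1 160.2] 101.4 12.9 9216 [ 96. 284.]
[ 646.3 -203.6] [ 61.7 160.5] 87.9 13.0 8675 [142. 446.]
[530.3  96. ] [ 70.2 148.1] 102.4 87.3 920 [206. 240.] [5.2 7.3]
```

```bash
python3 -m handwheel '{"hand":[1,1,1,1,1,1,1,1,1,1,1,1],"translation":[[-9,38,0],[-18,77,0],[-18,77,-35],[-18,77,-75],[-18,77,-115],[-18,77,-155],[-18,77,-190],[-18,77,-208],[-18,77,-218],[-18,77,-224],[-18,77,-224],[-18,77,-224]],"turn":[[0,0,-0.015],[0,0,-0.015],[0,0,-0.015],[0,0,-0.015],[0,0,-0.015],[0,0,-0.015],[0,0,-0.015],[0,0,-0.015],[0,0,-0.015],[0,0,-0.015],[0,0,-0.015],[0,0,-0.015]]}' 25
python3 -m handwheel '{"hand":[0,0,0,0,0,0,0,0,0],"translation":[[0,0,0],[0,0,0],[0,0,0],[0,0,0],[0,0,0],[0,0,0],[0,0,0],[0,0,0],[0,0,0]],"turn":[[0,0,0],[0,0,0],[0,0,0],[0,0,0],[0,0,0],[0,0,0],[0,0,0],[0,0,0],[0,0,0]]}' 25
```

```text
time: 19.73
position: [0.4674, -0.1946, 0.0225]
tool_rot: [0.632, 0.775, 0.0, 0.001]
ft_force: [0.3, 0.6, 0.0]
grip_width: 0.0869
grip_force: 0.0
time: 20.48
position: [0.4669, -0.1951, 0.022]
tool_rot: [0.632, 0.775, -0.0, 0.0]
ft_force: [-0.9, -0.0, 6.0]
grip_width: 0.0595
grip_force: 25.0
```

```bash
python3 -m handwheel '{"hand":[0,0,0,0,0,0,0,0,0,0,0,0],"translation":[[0,0,15],[0,0,50],[0,0,90],[0,0,130],[6,25,168],[13,63,168],[20,101,168],[27,139,168],[34,177,168],[41,215,168],[48,253,168],[55,291,168]],"turn":[[0,0,0],[0,0,0],[0,0,0],[0,0,0],[0,0,0.016],[0,0,0.016],[0,0,0.016],[0,0,0.016],[0,0,0.016],[0,0,0.016],[0,0,0.016],[0,0,0.016]]}'
python3 -m handwheel '{"hand":[0,0,0],"translation":[[2,6,0],[2,6,0],[2,6,0]],"turn":[[0,0,0],[0,0,0],[0,0,0]]}'
python3 place.py
```

```text
time: 21.48
position: [0.5212, 0.098, 0.1891]
tool_rot: [0.626, 0.78, -0.0, -0.0]
ft_force: [0.6, -0.5, -0.5]
grip_width: 0.0595
grip_force: 25.0
time: 21.73
position: [0.5231, 0.1021, 0.189]
tool_rot: [0.625, 0.78, -0.001, -0.0]
ft_force: [0.5, -0.4, -0.5]
grip_width: 0.0597
grip_force: 25.0
[0.52310911 0.10126694 0.1890943 ]
[515.3 139.2] [61.9 84.6] 102.7 180.0 23809 [185. 285.] [-0.1 52.7] end y 95.0
[529.2  71.6] [19.3 59.8] 12.6 180.0 3627 [327. 284.] [ -1.1 -16.3] end y 13.599999999999998
```

```bash
python3 -m handwheel '{"hand":[0,0,0,0,0,0,0,0,0,0,1,1],"translation":[[1,0,-15],[1,0,-30],[1,0,-45],[1,0,-57],[1,0,-66],[1,0,-73],[1,0,-77],[1,0,-80],[1,0,-80],[1,0,-80],[1,0,-80],[1,0,-80]],"turn":[[0,0,0],[0,0,0],[0,0,0],[0,0,0],[0,0,0],[0,0,0],[0,0,0],[0,0,0],[0,0,0],[0,0,0],[0,0,0],[0,0,0]]}'
python3 -m handwheel '{"hand":[1,1,1,1,1,1,1,1,1],"translation":[[0,0,0],[0,0,0],[0,0,0],[0,0,0],[0,0,10],[0,0,45],[0,0,85],[0,0,125],[0,0,136]],"turn":[[0,0,0],[0,0,0],[0,0,0],[0,0,0],[0,0,0],[0,0,0],[0,0,0],[0,0,0],[0,0,0]]}'
python3 -m handwheel '{"hand":[1,1,1,1,1,1,1,1,1,1,1,1],"translation":[[12,-38,0],[24,-76,0],[36,-114,0],[48,-152,0],[60,-190,0],[72,-228,0],[84,-266,0],[96,-304,0],[108,-342,0],[119,-380,0],[119,-386,0],[119,-386,0]],"turn":[[0,0,-0.05],[0,0,-0.1],[0,0,-0.15],[0,0,-0.2],[0,0,-0.25],[0,0,-0.25],[0,0,-0.25],[0,0,-0.25],[0,0,-0.25],[0,0,-0.25],[0,0,-0.25],[0,0,-0.25]]}'
python3 look.py
```

```text
time: 22.78
position: [0.5251, 0.1022, 0.1101]
tool_rot: [0.626, 0.78, 0.0, 0.001]
ft_force: [-0.2, -0.3, -1.2]
grip_width: 0.0669
grip_force: 0.0
time: 23.53
position: [0.5279, 0.1023, 0.2523]
tool_rot: [0.626, 0.78, 0.004, 0.005]
ft_force: [0.3, 0.2, 1.2]
grip_width: 0.0873
grip_force: 0.0
time: 24.53
position: [0.6435, -0.2871, 0.2456]
tool_rot: [0.72, 0.694, -0.0, 0.0]
ft_force: [0.1, 0.6, 0.1]
grip_width: 0.087
grip_force: 0.0
[ 0.64308774 -0.28462899  0.24544787] [ 7.18906538e-01  6.95106454e-01  1.22353564e-04 -6.26235313e-04]
[ 646.6 -203.6] [ 60.1 160.1] 88.1 12.9 9283 [ 95. 285.]
[ 660.  -377.2] [60.1 77.3] 106.9 12.9 2870 [252. 302.]
```

```bash
python3 -m handwheel '{"hand":[1,1,1,1,1,1,1,1,1,1,1,1],"translation":[[1,40,0],[3,80.5,0],[3,80.5,-35],[3,80.5,-75],[3,80.5,-115],[3,80.5,-155],[3,80.5,-190],[3,80.5,-208],[3,80.5,-218],[3,80.5,-224],[3,80.5,-224],[3,80.5,-224]],"turn":[[0,0,0],[0,0,0],[0,0,0],[0,0,0],[0,0,0],[0,0,0],[0,0,0],[0,0,0],[0,0,0],[0,0,0],[0,0,0],[0,0,0]]}' 25
python3 -m handwheel '{"hand":[0,0,0,0,0,0,0,0,0],"translation":[[0,0,0],[0,0,0],[0,0,0],[0,0,0],[0,0,0],[0,0,0],[0,0,0],[0,0,0],[0,0,0]],"turn":[[0,0,0],[0,0,0],[0,0,0],[0,0,0],[0,0,0],[0,0,0],[0,0,0],[0,0,0],[0,0,0]]}' 25
python3 - <<'E'
from h import *
p,w=cloud('scene','s2')
p,w=cloud('top','topm'); m=(w[...,2]>.055)&(w[...,2]<.12)
[print(*r,car(r[0])) for r in rects(w,wood(p),.06,.12,(.4,.7,0,.3))]
x=w[wood(p)&(w[...,0]<.6)&(w[...,0]>.45)&(w[...,1]>.03)&(w[...,1]<.17)]; print(len(x),np.nanmedian(x,0))
E
```

```text
time: 25.63
position: [0.6477, -0.2031, 0.0232]
tool_rot: [0.718, 0.696, 0.0, 0.001]
ft_force: [1.6, -0.4, 0.7]
grip_width: 0.0869
grip_force: 0.0
time: 26.38
position: [0.6469, -0.2036, 0.022]
tool_rot: [0.718, 0.696, 0.0, 0.0]
ft_force: [-2.0, 0.5, 3.8]
grip_width: 0.06
grip_force: 25.0
0 [nan nan nan]
  return np.nanmean(a, axis, out=out, keepdims=keepdims)
```

View pics/topm.png

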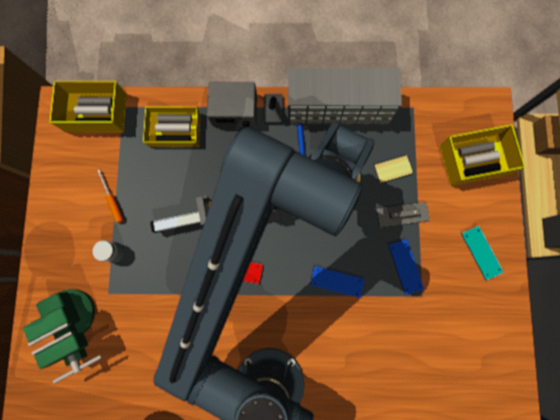

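The arm only hides the bay from above at the moment. I'm carrying board5 over.

```bash
python3 -m handwheel '{"hand":[0,0,0,0,0,0,0,0,0,0,0,0],"translation":[[0,0,15],[0,0,50],[0,0,90],[0,0,130],[-14,34,168],[-28,69,168],[-42,103,168],[-55,137,168],[-69,172,168],[-83,206,168],[-97,240,168],[-110,275,168]],"turn":[[0,0,0],[0,0,0],[0,0,0],[0,0,0],[0,0,0.05],[0,0,0.1],[0,0,0.15],[0,0,0.2],[0,0,0.25],[0,0,0.25],[0,0,0.25],[0,0,0.25]]}'
python3 -m handwheel '{"hand":[0,0,0],"translation":[[-13,31,0],[-13,31,0],[-13,31,0]],"turn":[[0,0,0],[0,0,0],[0,0,0]]}'
python3 place.py
```

```text
time: 27.48
position: [0.5353, 0.0731, 0.19]
tool_rot: [0.626, 0.78, -0.0, -0.0]
ft_force: [1.3, 0.9, -0.3]
grip_width: 0.0599
grip_force: 25.0
time: 27.73
position: [0.5224, 0.1044, 0.1899]
tool_rot: [0.624, 0.781, -0.0, -0.0]
ft_force: [-0.3, 0.8, -0.4]
grip_width: 0.0594
grip_force: 25.0
[0.52361904 0.10320289 0.18998782]
[514.5 141.5] [61.9 84.7] 102.8 180.9 23857 [185. 285.] [-0.4 55.1] end y 97.45
[528.9  74. ] [19.5 60. ] 12.1 180.9 3622 [327. 284.] [ -0.9 -13.9] end y 16.1
```

```bash
python3 -m handwheel '{"hand":[0,0,0,0,0,0,0,0,0,0,1,1],"translation":[[1,-2,-15],[1,-2,-30],[1,-2,-43],[1,-2,-53],[1,-2,-60],[1,-2,-65],[1,-2,-68],[1,-2,-69],[1,-2,-69],[1,-2,-69],[1,-2,-69],[1,-2,-69]],"turn":[[0,0,0],[0,0,0],[0,0,0],[0,0,0],[0,0,0],[0,0,0],[0,0,0],[0,0,0],[0,0,0],[0,0,0],[0,0,0],[0,0,0]]}'
python3 -m handwheel '{"hand":[1,1,1,1,1,1,1,1],"translation":[[0,0,0],[0,0,0],[0,0,0],[0,0,0],[0,0,10],[0,0,45],[0,0,85],[0,0,125]],"turn":[[0,0,0],[0,0,0],[0,0,0],[0,0,0],[0,0,0],[0,0,0],[0,0,0],[0,0,0]]}'
python3 -m handwheel '{"hand":[1,1,1,1,1,1,1,1,1,1,1,1],"translation":[[0,-40,0],[0,-80,0],[0,-120,0],[0,-160,0],[0,-200,0],[0,-240,0],[0,-280,0],[0,-320,0],[0,-360,0],[0,-400,0],[0,-440,0],[0,-480,0]],"turn":[[0,0,0],[0,0,0],[0,0,0],[0,0,0],[0,0,0],[0,0,0],[0,0,0],[0,0,0],[0,0,0],[0,0,0],[0,0,0],[0,0,0]]}'
python3 -m handwheel '{"hand":[1,1,1,1,1],"translation":[[3,-40,0],[5,-80,0],[8,-117,0],[8,-117,0],[8,-117,0]],"turn":[[0,0,0],[0,0,0],[0,0,0],[0,0,0],[0,0,0]]}'
python3 - <<'E'
from h import *
p,w=cloud('wrist','w8'); o=robot.get_obs(); print(o['position'],o['tool_rot'])
S=cv2.cvtColor(p,cv2.COLOR_RGB2HSV)[...,1]
for lo,hi in((.007,.015),(.03,.042)):
  for r in rects(w,S<90,lo,hi,minpx=300): print(*r)
p,w=cloud('top','topl2')
[print(*r,car(r[0])) for r in rects(w,wood(p),.06,.13,(.4,.7,0,.3))]
E
```

```text
time: 28.78
position: [0.525, 0.1007, 0.1209]
tool_rot: [0.626, 0.78, 0.0, 0.0]
ft_force: [-0.6, -0.3, 0.5]
grip_width: 0.0665
grip_force: 0.0
time: 29.45
position: [0.5239, 0.1006, 0.247]
tool_rot: [0.626, 0.78, -0.001, -0.001]
ft_force: [1.4, -1.3, -1.3]
grip_width: 0.0869
grip_force: 0.0
time: 30.45
position: [0.5242, -0.3812, 0.2464]
tool_rot: [0.626, 0.78, 0.0, 0.0]
ft_force: [1.0, 0.5, -0.4]
grip_width: 0.0868
grip_force: 0.0
time: 30.87
position: [0.5318, -0.4984, 0.2453]
tool_rot: [0.627, 0.779, 0.0, -0.0]
ft_force: [0.4, 0.6, -0.8]
grip_width: 0.0873
grip_force: 0.0
[ 0.5320886  -0.496356    0.24534011] [ 6.26286852e-01  7.79592263e-01  4.55939034e-04 -6.88870418e-04]
[ 516.  -418.4] [ 60.1 159.9] 98.2 10.9 7392 [ 96. 287.]
[ 516.1 -418.5] [18. 90.] 98.3 36.7 1750 [102. 287.]
[ 657.6 -643. ] [18.4 41.4] 95.4 34.4 322 [328. 363.]
[525.7  99.4] [ 65.8 159.3] 103.9 111.5 1077 [205. 237.] [ 1.4 11.6]
```

View pics/w8.png

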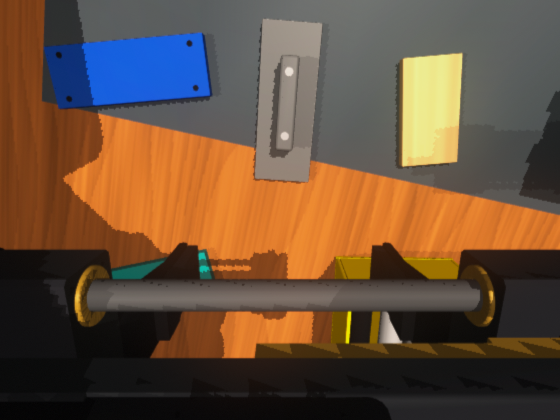

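View pics/topl2.png

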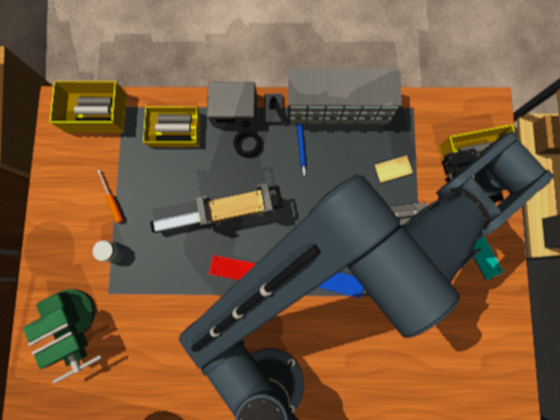

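The boards fill the bay to z ≈ 111. The cover is at (516, −418.4), 98.2°, with its bar up. I'm gripping the bar.

```bash
python3 -m handwheel '{"hand":[1,1,1,1,1,1,1,1,1,1,1,1],"translation":[[-8,39,0],[-16,78,0],[-16,78,-35],[-16,78,-75],[-16,78,-115],[-16,78,-155],[-16,78,-185],[-16,78,-200],[-16,78,-208],[-16,78,-213],[-16,78,-213],[-16,78,-213]],"turn":[[0,0,-0.073],[0,0,-0.073],[0,0,-0.073],[0,0,-0.073],[0,0,-0.073],[0,0,-0.073],[0,0,-0.073],[0,0,-0.073],[0,0,-0.073],[0,0,-0.073],[0,0,-0.073],[0,0,-0.073]]}' 30
python3 -m handwheel '{"hand":[0,0,0,0,0,0,0,0,0,0,0,0],"translation":[[0,0,0],[0,0,0],[0,0,0],[0,0,0],[0,0,0],[0,0,0],[0,0,0],[0,0,0],[0,0,0],[0,0,0],[0,0,0],[0,0,0]],"turn":[[0,0,0],[0,0,0],[0,0,0],[0,0,0],[0,0,0],[0,0,0],[0,0,0],[0,0,0],[0,0,0],[0,0,0],[0,0,0],[0,0,0]]}' 30
python3 -m handwheel '{"hand":[0,0,0,0,0],"translation":[[0,0,0],[0,0,0],[0,0,0],[0,0,0],[0,0,0]],"turn":[[0,0,0],[0,0,0],[0,0,0],[0,0,0],[0,0,0]]}' 30
```

```text
time: 31.97
position: [0.5176, -0.4185, 0.0341]
tool_rot: [0.654, 0.757, -0.0, 0.001]
ft_force: [0.4, 0.3, -0.5]
grip_width: 0.0871
grip_force: 0.0
time: 32.97
position: [0.5166, -0.4184, 0.0325]
tool_rot: [0.654, 0.757, -0.0, -0.0]
ft_force: [0.1, 1.0, -0.3]
grip_width: 0.0182
grip_force: 30.0
time: 33.38
position: [0.5166, -0.4184, 0.0325]
tool_rot: [0.654, 0.757, -0.0, -0.0]
ft_force: [-0.5, 0.3, -0.7]
grip_width: 0.0178
grip_force: 30.0
```

```bash
python3 -m handwheel '{"hand":[0,0,0,0,0,0,0,0,0,0,0,0],"translation":[[0,0,15],[0,0,50],[0,0,90],[0,0,130],[0,20,165],[0,60,170],[1,100,170],[2,140,170],[3,180,170],[4,220,170],[5,260,170],[6,300,170]],"turn":[[0,0,0],[0,0,0],[0,0,0],[0,0,0],[0,0,0.03],[0,0,0.072],[0,0,0.072],[0,0,0.072],[0,0,0.072],[0,0,0.072],[0,0,0.072],[0,0,0.072]]}'
python3 -m handwheel '{"hand":[0,0,0,0,0,0,0,0],"translation":[[0,40,0],[0,80,0],[0,120,0],[0,160,0],[1,200,0],[1,221,0],[1,221,0],[1,221,0]],"turn":[[0,0,0],[0,0,0],[0,0,0],[0,0,0],[0,0,0],[0,0,0],[0,0,0],[0,0,0]]}'
python3 - <<'E'
from h import *
p,w=cloud('wrist','w9'); o=robot.get_obs(); print(o['position'],o['tool_rot'])
S=cv2.cvtColor(p,cv2.COLOR_RGB2HSV)[...,1]
for r in rects(w,S<90,.155,.19,minpx=1000): print(*r,car(r[0]),'end',car(r[0])[1]+r[1][1]/2)
E
```

```text
time: 34.38
position: [0.522, -0.1163, 0.2024]
tool_rot: [0.626, 0.78, 0.0, -0.0]
ft_force: [0.8, 0.1, -1.5]
grip_width: 0.0176
grip_force: 30.0
time: 35.05
position: [0.5231, 0.1039, 0.2023]
tool_rot: [0.625, 0.781, -0.0, -0.0]
ft_force: [0.4, -0.5, -2.2]
grip_width: 0.0182
grip_force: 30.0
[0.52334002 0.10277547 0.20233246] [ 6.25627124e-01  7.80122142e-01 -3.78036078e-04 -4.35997702e-05]
[514.5 140.5] [60.3 84.7] 102.6 180.8 16048 [160. 284.] [-0.6 54.1] end 96.45
```

View pics/w9.png

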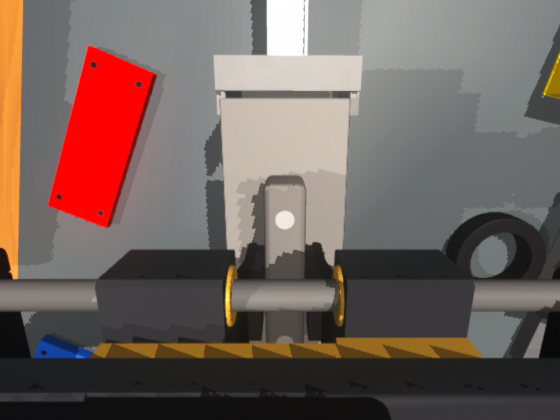

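The cover is level and centred over the bay, its end just short of the bracket at (290,75). I'm lowering it.

```bash
python3 -m handwheel '{"hand":[0,0,0,0,0,0,0,0,0,0,0.5,0.5],"translation":[[1,-1,-12],[1,-1,-24],[1,-1,-35],[1,-1,-44],[1,-1,-50],[1,-1,-54],[1,-1,-57],[1,-1,-59],[1,-1,-59],[1,-1,-59],[1,-1,-59],[1,-1,-59]],"turn":[[0,0,0],[0,0,0],[0,0,0],[0,0,0],[0,0,0],[0,0,0],[0,0,0],[0,0,0],[0,0,0],[0,0,0],[0,0,0],[0,0,0]]}'
python3 -m handwheel '{"hand":[0.5,0.5,0.5,0.5,0.5,0.5,0.5],"translation":[[0,0,0],[0,0,0],[0,0,0],[0,0,10],[0,0,45],[0,0,85],[0,0,100]],"turn":[[0,0,0],[0,0,0],[0,0,0],[0,0,0],[0,0,0],[0,0,0],[0,0,0]]}'
python3 -m handwheel '{"hand":[1,1,1,1,1,1,1,1],"translation":[[-9,40,0],[-17,80,0],[-26,120,0],[-35,160,0],[-38,172,0],[-38,172,0],[-38,172,0],[-38,172,0]],"turn":[[0,0,0],[0,0,0],[0,0,0],[0,0,0],[0,0,0],[0,0,0],[0,0,0],[0,0,0]]}'
python3 - <<'E'
from h import *
o=robot.get_obs(); print(o['position'],o['tool_rot'])
p,w=cloud('wrist','w10')
h=cv2.cvtColor(p,cv2.COLOR_RGB2HSV);m=cv2.inRange(h,(10,130,90),(28,255,255)); m[:120]=0;m[275:]=0;m[:,:290]=0;m[:,325:]=0
yx=np.argwhere(m); print(len(yx))
if len(yx): v,u=yx.mean(0); print(v,u,car(ray('wrist',u,v,.045)*1000))
S=h[...,1];[print(*r,car(r[0])) for r in rects(w,S<90,.056,.066,(.3,.72,.1,.5),500)]
p,w=cloud('top','top5'); S=cv2.cvtColor(p,cv2.COLOR_RGB2HSV)[...,1]
for lo,hi in((.115,.127),(.127,.16)):
  [print(*r,car(r[0])) for r in rects(w,S<90,lo,hi,(.4,.65,0,.25),20)]
p,w=cloud('scene','s5')
E
```

```text
time: 36.1
position: [0.5252, 0.1017, 0.1441]
tool_rot: [0.626, 0.78, 0.0, 0.001]
ft_force: [0.4, -0.5, -0.5]
grip_width: 0.0244
grip_force: 0.0
time: 36.68
position: [0.5271, 0.1017, 0.2488]
tool_rot: [0.626, 0.78, 0.003, 0.003]
ft_force: [0.1, -0.0, -0.2]
grip_width: 0.0434
grip_force: 0.0
time: 37.35
position: [0.487, 0.2726, 0.2438]
tool_rot: [0.626, 0.78, -0.0, 0.0]
ft_force: [0.1, -0.4, -0.4]
grip_width: 0.0847
grip_force: 0.0
[0.48698073 0.27261736 0.24378839] [ 6.26352979e-01  7.79539468e-01 -1.99810410e-04  3.51510806e-04]
24
187.29166666666666 302.2083333333333 [ 18.6 189.6]
[483.9 286.2] [ 79.9 168.3] 102.3 61.0 5749 [172. 284.] [  0.9 203. ]
[524.2 101.7] [ 60.3 161.2] 102.3 121.5 854 [206. 235.] [ 0.5 14.1]
[543.5  15.3] [30. 82.] 12.7 143.7 181 [196. 266.] [  0.7 -74.4]
[504.4 189.6] [32.8 80.3] 11.6 143.8 210 [211. 202.] [1.000e-01 1.042e+02]
[523.7 101.8] [18.6 90. ] 103.0 146.8 223 [204. 234.] [-0.  14.3]
```

View pics/s5.png

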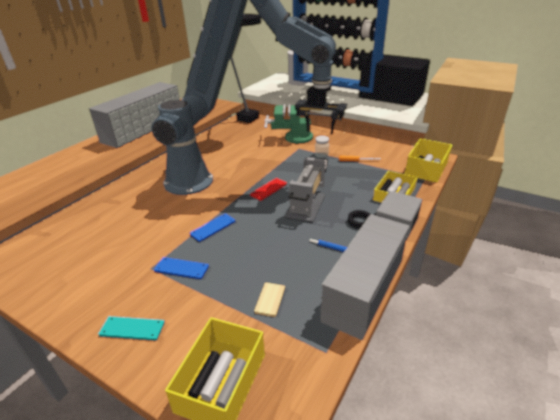

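The cover lies in place (top at z ≈ 121, y ≈ 14). Now I pinch the button and close the carrier.

```bash
python3 -m handwheel '{"hand":[1,1,1,1,1,1,1,1,0,0,0,0],"translation":[[-1,1,-40],[-1,1,-80],[-1,1,-120],[-1,1,-160],[-1,1,-185],[-1,1,-198],[-1,1,-198],[-1,1,-198],[-1,1,-198],[-1,1,-198],[-1,1,-198],[-1,1,-198]],"turn":[[0,0,0],[0,0,0],[0,0,0],[0,0,0],[0,0,0],[0,0,0],[0,0,0],[0,0,0],[0,0,0],[0,0,0],[0,0,0],[0,0,0]]}' 40
python3 -m handwheel '{"hand":[0,0,0,0,0,0,0,0,0,0,0,0],"translation":[[0,0,0],[0,0,0],[0,0,0],[0,0,0],[0,0,0],[0,0,0],[0,0,0],[0,0,0],[0,0,0],[0,0,0],[0,0,0],[0,0,0]],"turn":[[0,0,0],[0,0,0],[0,0,0],[0,0,0],[0,0,0],[0,0,0],[0,0,0],[0,0,0],[0,0,0],[0,0,0],[0,0,0],[0,0,0]]}' 40
```

```text
time: 38.5
position: [0.4864, 0.2748, 0.0468]
tool_rot: [0.626, 0.78, 0.001, 0.001]
ft_force: [1.0, -0.0, -0.5]
grip_width: 0.0681
grip_force: 0.0
time: 39.5
position: [0.4867, 0.2749, 0.0457]
tool_rot: [0.626, 0.78, 0.001, 0.001]
ft_force: [4.7, 1.8, -0.9]
grip_width: 0.0297
grip_force: 40.0
```

```bash
python3 -m handwheel '{"hand":[0,0,0,0,0,0,0,0,0,0,0,0],"translation":[[0.6,-2.9,0],[1.3,-5.9,0],[1.9,-8.8,0],[2.6,-11.7,0],[3.2,-14.6,0],[3.9,-17.6,0],[4.5,-20.5,0],[5.2,-23.4,0],[5.8,-26.4,0],[6.5,-29.3,0],[6.5,-29.3,0],[6.5,-29.3,0]],"turn":[[0,0,0],[0,0,0],[0,0,0],[0,0,0],[0,0,0],[0,0,0],[0,0,0],[0,0,0],[0,0,0],[0,0,0],[0,0,0],[0,0,0]]}'
python3 -m handwheel '{"hand":[1,1,1,1,1,1,1,1,1,1,1,1],"translation":[[0,0,0],[0,0,0],[0,0,0],[0,0,0],[0,0,0],[0,0,0],[0,0,40],[0,0,80],[-9,40,120],[-17,80,155],[-26,115,180],[-26,115,180]],"turn":[[0,0,0],[0,0,0],[0,0,0],[0,0,0],[0,0,0],[0,0,0],[0,0,0],[0,0,0],[0,0,0],[0,0,0],[0,0,0],[0,0,0]]}'
cat > fin.py <<'E'
from h import *
o=robot.get_obs(); print(o['position'],o['time'])
p,w=cloud('wrist','w11')
p,w=cloud('top','top6'); S=cv2.cvtColor(p,cv2.COLOR_RGB2HSV)[...,1]
for lo,hi in((.115,.127),(.127,.16)):
  [print(*r,car(r[0])) for r in rects(w,S<90,lo,hi,(.4,.65,0,.25),20)]
c=cv2.resize(p[150:260,140:310],None,fx=4,fy=4); cv2.imwrite('pics/top6c.png',c[:,:,::-1])
E
python3 fin.py
```

```text
time: 40.5
position: [0.493, 0.2461, 0.0457]
tool_rot: [0.626, 0.779, 0.001, 0.0]
ft_force: [4.1, 3.7, -1.1]
grip_width: 0.0297
grip_force: 40.0
time: 41.5
position: [0.4659, 0.3626, 0.2284]
tool_rot: [0.626, 0.78, 0.002, 0.0]
ft_force: [1.0, 0.4, -0.9]
grip_width: 0.0866
grip_force: 0.0
[0.46594323 0.36260231 0.2284132 ] 41.5
[530.4  91.5] [ 68.7 147. ] 102.5 121.5 764 [205. 239.] [4.3 2.8]
[543.3  15.2] [30.1 80.6] 13.0 144.0 181 [196. 266.] [  0.5 -74.4]
[510.7 161.4] [31.3 80.7] 12.5 143.9 206 [209. 212.] [ 0.1 75.3]
[526.1  91.2] [19.6 90.2] 103.5 146.8 227 [203. 238.] [0.  3.5]
```

View pics/w11.png

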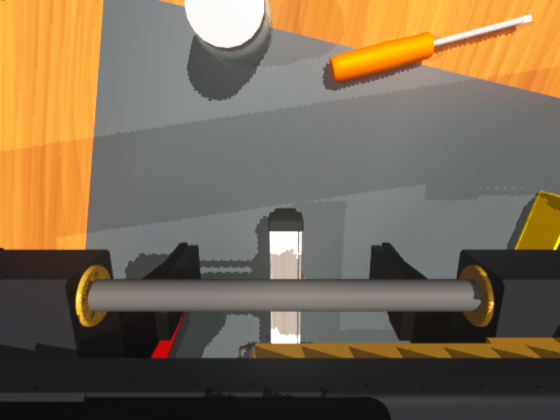

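View pics/top6c.png

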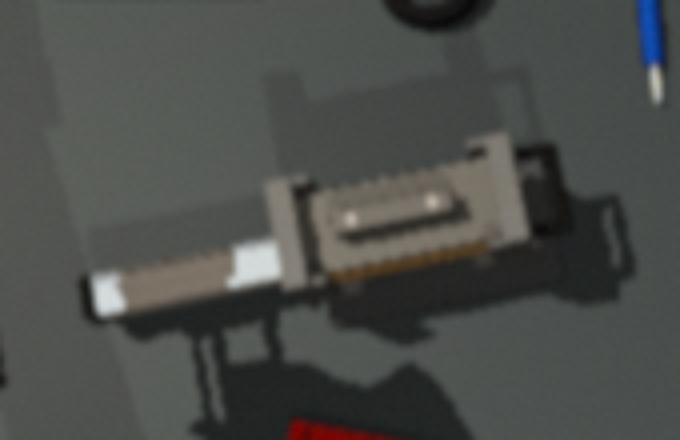

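The carrier is closed, with the lips over the plate. The button is hidden at about (303,278), so I step back to check it.

```bash
python3 -m handwheel '{"hand":[1,1,1,1,1],"translation":[[9,-40,0],[18,-80,0],[20,-89,0],[20,-89,0],[20,-89,0]],"turn":[[0,0,0],[0,0,0],[0,0,0],[0,0,0],[0,0,0]]}'
python3 - <<'E'
from h import *
p,w=cloud('wrist','w12')
h=cv2.cvtColor(p,cv2.COLOR_RGB2HSV);m=cv2.inRange(h,(10,130,90),(28,255,255)); m[:120]=0;m[275:]=0;m[:,:290]=0;m[:,325:]=0
yx=np.argwhere(m); v,u=yx.mean(0); print(len(yx),v,u,yx.max(0),car(ray('wrist',u,v,.045)*1000))
cv2.imwrite('pics/w12c.png',cv2.resize(p[90:290,200:400],(500,500))[:,:,::-1])
E
```

```text
time: 42.02
position: [0.4859, 0.2704, 0.2248]
tool_rot: [0.627, 0.779, -0.001, -0.001]
ft_force: [0.9, 0.2, 0.3]
grip_width: 0.0869
grip_force: 0.0
25 189.36 305.28 [193 307] [ 18.8 191. ]
```

View pics/w12c.png

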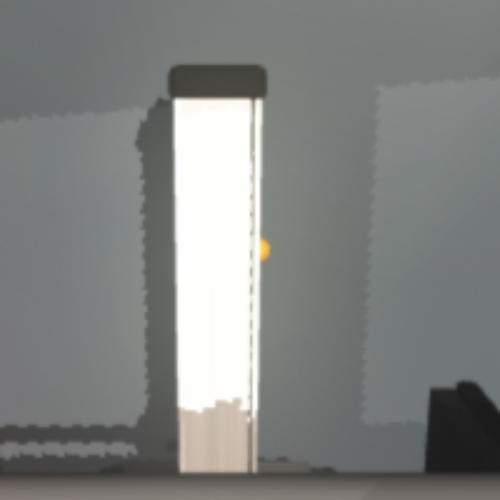

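The button has sprung out, visible proud at (265,250) in the crop, so I hand in.

```bash
python3 -c "
from rig import hand_in
print(hand_in())"
```

```text
the job is handed in; nothing more can be done
None
```

Job handed in: all four boards and the cover (bar up) lie in the closed carrier, the button has sprung out, and the other things on the bench were left alone; `hand_in()` gave no verdict.

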